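# Open the gauge case's dial lock and present its shackle

## Task

The gauge case on the bench is secured by a dial lock. Turn the dial until its pointer reaches the index rib and the bolt clicks fully into the notch, then pull the U-shackle straight up out of the lock and finish holding it in the gripper, still and upright with its crown on top, about 10 cm clear above the lock. Do not let go of it, and leave the chuck key, bar stub, jar and vee block where they are.

Things in the scene. Friction and masses are not known exactly. Their poses are not given: they have to be found in the camera images.
- lock: Fixed grey steel lock block, 100 (x) by 180 (y) by 45 mm high, its far side joined to a flat green gauge case 200 x 340 mm, also 45 mm high. Origin on the bench near the block's middle. x points away from the robot to the case, z up. The dial axis is at y = +50 mm; the shackle legs stand at y = -50, x = -30 and +30 mm. A 4 mm hasp strap lies on top round the far leg.
- index (a point): Index rib: 5 mm high steel rib on the lock's top, on the robot side of the dial, 42 mm from the dial axis; this point is its middle, 45 mm above the bench. Axes as the lock's.
- dial_grip (a point): Point on the vertical dial axis, 71 mm above the bench, 8 mm below the top of the dial's black grip bar (46 long, 14 wide, 30 mm tall), which stands on a steel skirt of radius 32 mm, its face 49 mm above the bench. Axes turn with the dial: x along the bar, its -x end is the pointer (pointed nose, white line on top). Pinch the bar across its width.
- dial (a joint): Turn of the dial, rad, growing anticlockwise seen from above; at 0 or 6.28 the pointer faces the index rib: the one open notch. Turns endlessly both ways, starts at 1.0 to 5.2. Light clicks (0.1 N m) every 0.52 rad are false notches. Within about 0.05 rad of the open notch the spring bolt drops in and locks the dial against turning.
- bolt (a joint): Travel of the hidden spring bolt, m, seen as a small steel stud in a dark slot on the lock's top between dial and shackle; grows as the stud moves to the dial. Below 0.004: shackle locked (lifts only 2 to 3 mm). About 0.011: bolt driven by its spring into the open notch, shackle free; it stays so.
- shackle_crown (a point): Centre of the crown (top bar) of the loose steel U-shackle, on the bar's axis: round bar 14 mm thick, 95 mm above the bench when home, straight for 32 mm. x along the crown (the lock's x when home), z up, away from the legs. The legs are 60 mm apart and end 92 mm below; 42 mm of them is in sockets in the lock with 1.5 mm clearance. 0.2 to 0.34 kg.
- shackle: The same loose U-shackle; origin midway between the lower ends of its legs, 92 mm below the crown axis; axes as for the crown.
- chuck_key: Bystander: T-handled chuck key 120 mm long lying on the bench to the dial's side of the lock; origin on the bench under the T bar (70 mm long along its y, shaft along its x).
- bar_stub: Bystander: upright aluminium bar stub, 48 mm diameter, 55 mm high, on the bench on the shackle's side of the lock; origin at the centre of its underside.
- jar: Bystander: glass jar with steel lid, 54 mm diameter, 62 mm high, standing on the gauge case; origin at the centre of its underside.
- vee_block: Bystander: steel vee block 60 x 50 x 40 mm standing on the gauge case; origin at the centre of its underside.
Not all that is in view belongs to the job. What is shaped like the shackle but brown, green or turquoise is not meant.

How it is judged:
By the outcome, as a careful person would: the job done as asked, in the order asked, and still so for the second after the job is handed in, while the arm keeps its last pose, push and grip.
It also fails if it takes over 72 s, if anything falls off the work surface, if the arm or the gripper's body presses on something with over 40 N, if the wrist force passes 120 N, or if a joint passes its speed limit or range.

## Robot

A 7-joint arm with a two-finger parallel gripper is mounted at the origin on the work surface. World frame = base frame: x ahead of the robot, y to its left, z up, the work surface at z = 0. Lengths are in m, angles in rad, forces in N, time in s.
With the tool pointing down it reaches from about 0.35 to 0.9 m from the base axis. Payload 8.1 kg.
Tool frame: the origin (TCP) lies midway between the tips of the shut fingers; the grasp point (between the pads) lies 19 mm behind it; x points along the fingers, z is the direction in which the jaws open and shut, and the axes are right-handed (so a half turn about x gives the same grasp; the last joint's range is limited). The gripper opens to 85 mm and grips with 20 to 120 N. Pads are 22 mm wide; open, the fingers measure 114 mm over their backs; the gripper's body (76 mm by 85 mm) begins 54 mm behind the grasp point. The pads swing forward as they close: fully open they stand 13 mm farther back than shut.
Start: joints at [-1.304, 0.434, 0.025, 1.573, -0.012, 1.134, -0.075], TCP at [0.226, 0.583, 0.231] pointing down, gripper open.
Joint ranges: [-2.62, 2.62], [-0.44, 2.09], [-1.27, 1.32], [0.08, 2.57], [-1.32, 4.46], [0.12, 2], [-2.74, 2.74]. Speed limits (rad/s): [2.22, 2.22, 3.01, 3.01, 3.14, 3.14, 3.14].

## Interface

Orientations are given as a unit quaternion [w, x, y, z].
In Python, from cell import robot gives the robot as it stands. The module is installed in compiled form; this text tells all that it offers. Calls block until the motion is done:
- robot.move_pose(position, orientation): joint-space move of the TCP to a pose.
- robot.servo_line(position, velocity=0.15, orientation=None): straight line of the TCP; orientation=None keeps the orientation; velocity is the mean speed in m/s.
- robot.move_joints(angles): joint-space move.
- robot.move_gripper(opening, strength=None): finger opening in m; strength is the grip in N (None keeps the last); returns when the fingers have stopped.
- robot.pause(seconds).
- robot.ik(position, orientation): joint angles nearest the present ones, or None.
- robot.grab_frame(name): name is "scene" or "top" or "wrist"; returns a dict with "pixels" (480x640x3 uint8, blue, green, red), "z_map" (480x640 float32, m along the optical axis (not along the pixel's ray), 0 where there is no reading), "mtx" (3x3 intrinsics, pixels), "R" (3x3) and "t" (3): a world point X has camera coordinates R X + t; the wrist camera has in their place "T_tool_cam" (4x4, takes a point from camera to tool coordinates, whose origin is the TCP and whose axes are the tool frame's). Camera axes: x right, y down, z forward; pixel columns grow to the right and rows downward; lengths in m; the calibration is good to about 2 mm. A picture is of the moment at which its call begins: read the wrist's pose just before it.
A pose or a line that the arm cannot do raises robot.MotionError and nothing moves.
- robot.close_job(): hands the job in, once; it reports no verdict.
Readings, each from a call of its own:
- robot.get_clock(): time.
- robot.get_qpos(): joint angles.
- robot.get_qvel(): joint speeds.
- robot.get_tau(): joint torques, N m.
- robot.get_position(): TCP position.
- robot.get_ee_rot(): TCP orientation.
- robot.get_force(): force on the tool from outside, world axes, zero at the start.
- robot.get_wrist_torque(): the same for the moment, N m.
- robot.get_gripper_width(): finger opening in m.
Only numpy, scipy, OpenCV 4.12 (cv2) and the standard library are available. Lean on these libraries where they do the work, as an engineer would, in place of code of your own. Each camera call takes 0.05 s, during which the arm holds its last target.

## Working session

There is one attempt and no reset: what is moved stays moved. The work goes in short steps, each a Python script; the robot and the scene stay as the last script left them, time stands still between calls to the robot, and variables do not carry over. Pictures are saved under pics/ and viewed, and the job is handed in when it is done.

```bash
mkdir -p pics && cat > h.py <<'E'
import numpy as np, cv2
from cell import robot
from scipy.spatial.transform import Rotation as Ro
def snap(n,fn):
    p=np.array(robot.get_position());q=robot.get_ee_rot()
    f=robot.grab_frame(n); cv2.imwrite('pics/'+fn+'.png',f['pixels'])
    d=dict(z=f['z_map'],K=f['mtx'],px=f['pixels'])
    if n=='wrist':
        T=np.eye(4);T[:3,:3]=Ro.from_quat(np.r_[q[1:],q[0]]).as_matrix();T[:3,3]=p
        M=np.linalg.inv(T@np.array(f['T_tool_cam'])); d['R']=M[:3,:3];d['t']=M[:3,3]
    else: d['R']=np.array(f['R']);d['t']=np.array(f['t']).ravel()
    np.savez('pics/'+fn+'.npz',**d); return d
def pt(d,u,v,z=None):
    """world point of pixel using z_map; or intersect plane z"""
    r=np.linalg.inv(d['K'])@[u,v,1.]
    C=-d['R'].T@d['t']; w=d['R'].T@r
    if z is None:
        return C+w*d['z'][int(round(v)),int(round(u))]
    return C+w*(z-C[2])/w[2]
def proj(d,X):
    c=d['R']@np.asarray(X)+d['t'];p=d['K']@c;return p[:2]/p[2]
E
python3 - <<'E'
from h import *
print(robot.get_clock(),robot.get_position(),robot.get_ee_rot(),robot.get_gripper_width())
for n in('scene','top','wrist'):
    d=snap(n,n+'0');print(n,-d['R'].T@d['t'],d['R'][2])
E
```

```text
0.0 [0.22573939 0.58228008 0.23053406] [ 0.58298948 -0.39985412  0.58385574  0.39918971] 0.08580656407652287
scene [ 1.19212332 -0.2130381   0.5214008 ] [-0.76372967  0.34700181 -0.54434065]
top [0.54638057 0.04605037 0.92347174] [ 0.03719326 -0.00386263 -0.99930063]
wrist [0.15672881 0.60930907 0.37286514] [ 0.26907789 -0.10519658 -0.95735613]
```

View pics/scene0.png

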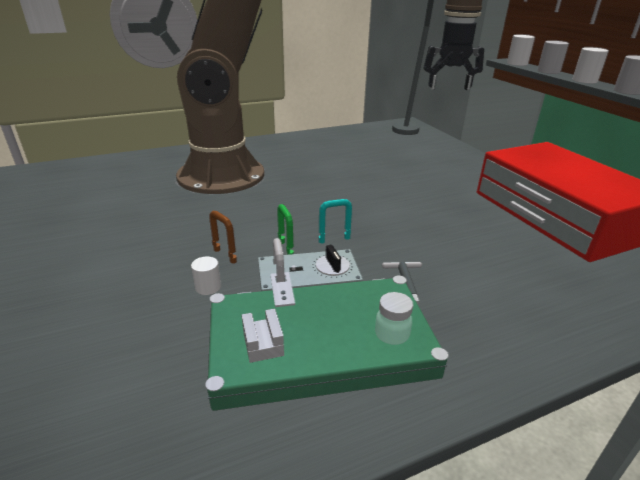

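View pics/top0.png

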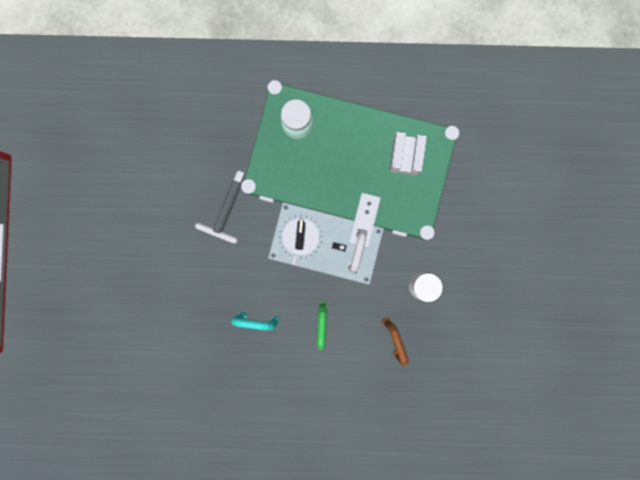

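View pics/wrist0.png

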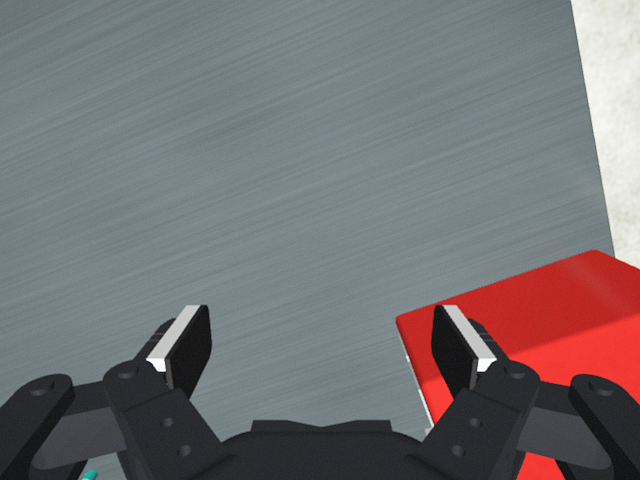

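The top view shows the lock at about (326,244), with the dial at (300,236). The steel shackle is near (358,250), and the brown, green and turquoise decoys lie on the robot side. I'll zoom in and measure.

```bash
python3 - <<'E'
from h import *
d=dict(np.load('pics/top0.npz'))
c=d['px'][180:310,240:400];cv2.imwrite('pics/topz.png',cv2.resize(c,None,fx=5,fy=4.6,interpolation=cv2.INTER_CUBIC))
s=dict(np.load('pics/scene0.npz'))
c=s['px'][190:320,230:390];cv2.imwrite('pics/scz.png',cv2.resize(c,None,fx=5,fy=4.6,interpolation=cv2.INTER_CUBIC))
for u,v in[(300,223),(300,236),(300,246),(284,236),(361,237),(354,268),(358,250),(338,246),(326,215)]:print(u,v,pt(d,u,v).round(4))
E
```

```text
300 223 [0.6081 0.0807 0.0756]
300 236 [0.5861 0.08   0.0812]
300 246 [0.5696 0.0797 0.0779]
284 236 [0.587  0.1088 0.049 ]
361 237 [ 0.5857 -0.0198  0.0995]
354 268 [ 0.5351 -0.0097  0.0952]
358 250 [ 0.5645 -0.0153  0.0995]
338 246 [0.5719 0.0153 0.0448]
326 215 [0.6249 0.0372 0.0484]
```

View pics/topz.png

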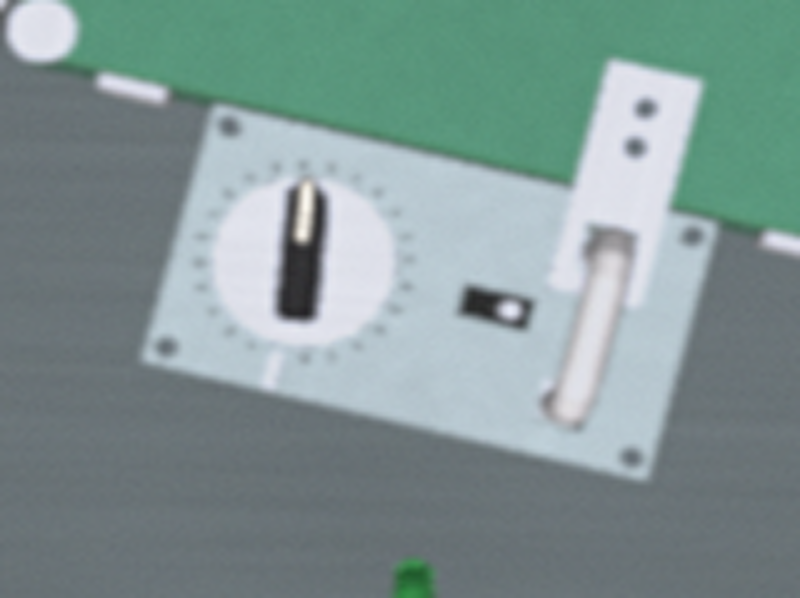

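View pics/scz.png

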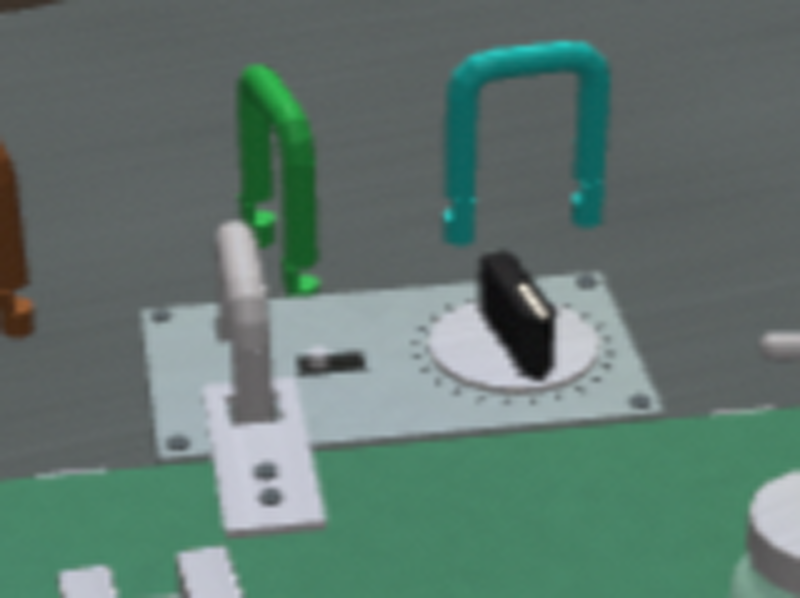

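```bash
cat >> h.py <<'E'
def tri(a,ua,b,ub):
    Pa=a['K']@np.c_[a['R'],a['t']];Pb=b['K']@np.c_[b['R'],b['t']]
    X=cv2.triangulatePoints(Pa,Pb,np.float64(ua).reshape(2,1),np.float64(ub).reshape(2,1)).ravel();X=X[:3]/X[3]
    return X,np.linalg.norm(proj(a,X)-ua),np.linalg.norm(proj(b,X)-ub)
E
python3 - <<'E'
from h import *
t=dict(np.load('pics/top0.npz'));s=dict(np.load('pics/scene0.npz'))
Z=lambda p:(240+p[0]/5-.4,180+p[1]/4.6-.4)
Y=lambda p:(230+p[0]/5-.4,190+p[1]/4.6-.4)
# far-left, far-right, near-right, near-left (top image)
T=[(229,126),(692,236),(631,457),(166,347)]
S=[(641,402),(178,442),(160,317),(587,282)]
P=[]
for a,b in zip(T,S):
    X,e,f=tri(t,Z(a),s,Y(b));Q=pt(t,*Z(a),.045);print(X.round(4),round(e,2),round(f,2),Q.round(4),pt(s,*Y(b),.045).round(4));P.append(Q)
P=np.array(P);print('c',P.mean(0)); ex=(P[0]+P[1]-P[2]-P[3]);ey=P[0]+P[3]-P[1]-P[2]
print('yaw',np.arctan2(ex[1],ex[0]),np.arctan2(-ey[0],ey[1]),np.linalg.norm(ex)/2,np.linalg.norm(ey)/2)
for n,a,z in[('tip',(309,178),.079),('tail',(296,318),.079),('skirt',(304,262),.049),('idx',(273,370),.05),('crownfar',(610,245),.1),('crownnear',(566,412),.09),('stud',(510,310),.045)]:
    print(n,pt(t,*Z(a),z).round(4))
E
```

```text
[0.6377 0.1078 0.0437] 0.06 0.08 [0.6376 0.1078 0.045 ] [0.6392 0.1068 0.045 ]
[ 0.5994 -0.0538  0.0446] 0.19 0.25 [ 0.5995 -0.0534  0.045 ] [ 0.5997 -0.0543  0.045 ]
[ 0.5158 -0.0344  0.0437] 0.33 0.39 [ 0.516  -0.0338  0.045 ] [ 0.5172 -0.0356  0.045 ]
[0.5538 0.1276 0.0438] 0.08 0.1 [0.5539 0.1276 0.045 ] [0.5554 0.1266 0.045 ]
c [0.57673359 0.03706872 0.045     ]
yaw -0.23190693718799488 -0.2314401509993845 0.08588784384420847 0.16577207311794304
tip [0.6157 0.0784 0.079 ]
tail [0.565  0.0816 0.079 ]
skirt [0.5867 0.0805 0.049 ]
idx [0.546  0.0902 0.05  ]
crownfar [ 0.5924 -0.0206  0.1   ]
crownnear [ 0.5331 -0.0081  0.09  ]
stud [0.5703 0.0091 0.045 ]
```

```bash
cat >> h.py <<'E'
def down(h):
    """tool down, jaw (z) axis at world heading h; returns wxyz"""
    x=np.array([0,0,-1.]);z=np.array([np.cos(h),np.sin(h),0]);y=np.cross(z,x)
    q=Ro.from_matrix(np.c_[x,y,z]).as_quat();return np.r_[q[3],q[:3]]
E
python3 - <<'E'
from h import *
D=[.5867,.0808]
q=robot.get_ee_rot();R=Ro.from_quat(np.r_[q[1:],q[0]]).as_matrix();print(R.round(3))
bar=-0.063
for z in(.22,.054):
  for k in(-1,1):
    for dt in(0,-3.31,2.97):
      h=bar+k*np.pi/2+dt
      j=robot.ik([*D,z],down(h)); print(z,k,dt,None if j is None else np.round(j,3))
E
```

```text
[[-0.    -0.932  0.362]
 [-0.001  0.362  0.932]
 [-1.    -0.    -0.001]]
0.22 -1 0 [-0.767  0.468  0.791  1.716 -0.365  1.112 -1.499]
0.22 -1 -3.31 [-0.507  0.401  0.392  1.695 -0.17   1.079  1.277]
0.22 -1 2.97 [-0.508  0.401  0.393  1.695 -0.171  1.079  1.274]
0.22 1 0 [-0.454  0.396  0.316  1.691 -0.137  1.077  1.412]
0.22 1 -3.31 [-0.793  0.48   0.836  1.718 -0.39   1.119 -1.642]
0.22 1 2.97 [-0.794  0.48   0.836  1.718 -0.391  1.12  -1.645]
0.054 -1 0 [-0.655  0.655  0.639  1.872 -0.536  0.792 -1.362]
0.054 -1 -3.31 [-0.38   0.585  0.22   1.848 -0.182  0.728  1.28 ]
0.054 -1 2.97 [-0.38   0.585  0.22   1.848 -0.182  0.728  1.277]
0.054 1 0 [-0.354  0.582  0.182  1.846 -0.15   0.727  1.419]
0.054 1 -3.31 [-0.66   0.657  0.646  1.872 -0.542  0.794 -1.525]
0.054 1 2.97 [-0.66   0.658  0.646  1.872 -0.542  0.794 -1.528]
```

```bash
python3 - <<'E'
from h import *
D=[.5867,.0808]
robot.move_pose([*D,.24],down(-.063-np.pi/2))
print(robot.get_clock(),robot.get_qpos(),robot.get_position())
d=snap('wrist','w1')
for X in([*D,.079],[*D,.049]):print(proj(d,X))
E
```

```text
2.3583 [-0.77758081  0.44977824  0.80140158  1.6888218  -0.349189    1.15273926
 -1.51293887] [0.58657892 0.08205615 0.2397877 ]
[323.03036895 218.42284031]
[322.8873778  210.63684767]
```

View pics/w1.png

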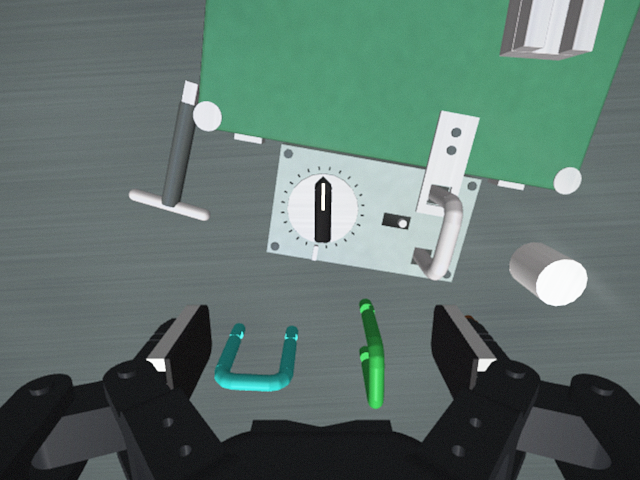

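```bash
python3 - <<'E'
from h import *
d=dict(np.load('pics/w1.npz'));t=dict(np.load('pics/top0.npz'))
cv2.imwrite('pics/w1z.png',cv2.resize(d['px'][130:290,250:490],None,fx=3.3,fy=3.3,interpolation=cv2.INTER_CUBIC))
g=d['px'][:,:,:].max(2)[165:255,285:365]
m=((g<70)).astype(np.uint8)
n,l,st,c=cv2.connectedComponentsWithStats(m);i=1+st[1:,4].argmax();print(st[i],c[i]+[285,165])
ys,xs=np.where(l==i);p=np.float32(np.c_[xs+285,ys+165])
print(cv2.minAreaRect(p))
W=np.array([pt(d,u,v,.079)[:2] for u,v in p]);mu=W.mean(0);ev,V=np.linalg.eigh(np.cov((W-mu).T));print(mu,np.arctan2(V[1,1],V[0,1]))
for u,v in[(323,182),(323,198)]:print(pt(d,u,v).round(4))
S=[(288,154),(474,186),(447,274),(275,246)]
Tz=[(229,126),(692,236),(631,457),(166,347)]
P=[]
for a,b in zip(S,Tz):
    X=pt(d,*a,.045);P.append(X);print(X.round(4), tri(t,(240+b[0]/5-.4,180+b[1]/4.6-.4),d,a))
P=np.array(P);print(P.mean(0))
E
```

```text
[ 30  12  16  65 839] [322.37544696 212.57210965]
((322.5, 209.0), (64.0, 15.0), 90.0)
[0.59145346 0.08106003] 3.071437320579252
[0.6165 0.0791 0.0783]
[0.6035 0.0798 0.0781]
[0.638  0.1083 0.045 ] (array([0.63786661, 0.10817832, 0.0426014 ]), np.float64(0.09620969153249134), np.float64(0.3446439794070251))
[ 0.6001 -0.0554  0.045 ] (array([ 0.59979185, -0.05353944,  0.04795905]), np.float64(0.3854743595857968), np.float64(1.2821875240974125))
[ 0.5168 -0.0343  0.045 ] (array([ 0.51612124, -0.03410514,  0.04421246]), np.float64(0.18040737155957579), np.float64(0.5735308716748551))
[0.5548 0.1277 0.045 ] (array([0.55392693, 0.12794457, 0.04238258]), np.float64(0.03250690431172184), np.float64(0.1077941766242662))
[0.57741811 0.03656433 0.045     ]
```

View pics/w1z.png

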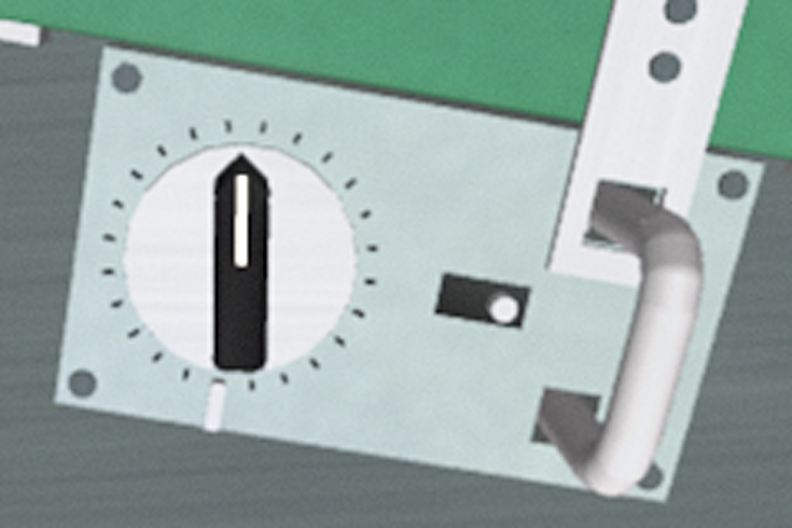

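```bash
python3 - <<'E'
from h import *
d=dict(np.load('pics/w1.npz'));print(pt(d,323,208.8,.049))
D=[.5872,.0808];h=-.065-np.pi/2
robot.move_gripper(.05,40)
robot.servo_line([*D,.11],.15,down(h))
robot.servo_line([*D,.055],.06)
print(robot.get_force(),robot.get_position())
robot.move_gripper(0.0,50)
print(robot.get_clock(),robot.get_gripper_width(),robot.get_force(),robot.get_wrist_torque(),robot.get_qpos(),robot.get_position())
snap('wrist','w2');snap('scene','s2')
E
```

```text
[0.5883773  0.08059925 0.049     ]
[1.14722708 0.39241715 0.43893808] [0.58749854 0.0807646  0.05531372]
5.35 0.012858368157532872 [-2.08191937 -0.49733244  5.64722985] [0.00083052 0.23391668 0.21643066] [-0.66073796  0.65650151  0.64816646  1.86995701 -0.54135504  0.7972428
 -1.35823597] [0.58739434 0.08090235 0.05538816]
```

View pics/w2.png

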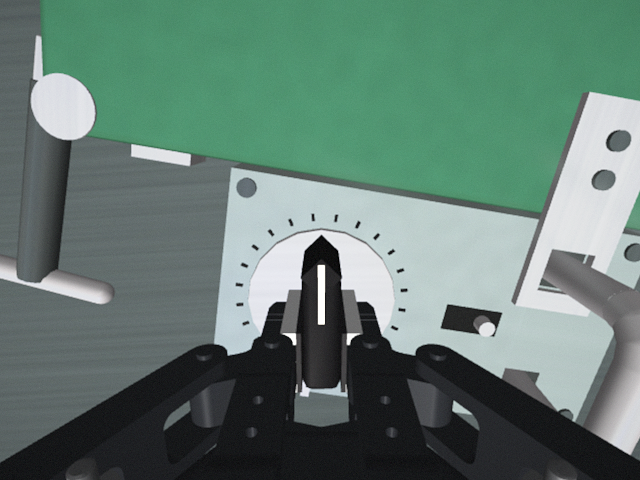

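The picture shows the bar pinched between the pads, with the white line at (321,293) and the stud at (487,328) on the shackle side. Now I'll turn it anticlockwise.

```bash
python3 - <<'E'
from h import *
q0=np.array(robot.get_qpos())
for a in(.1,.5,1.0,1.6,2.2,2.6):
    q=q0.copy();q[6]+=a;robot.move_joints(q)
    print(a,robot.get_clock(),(robot.get_qpos()-q0)[6].round(4),robot.get_force().round(1),robot.get_wrist_torque().round(2),robot.get_position().round(4),round(robot.get_gripper_width(),4))
snap('wrist','w3');snap('top','t3');np.save('q0.npy',q0)
E
```

```text
0.1 5.7 0.0975 [-0.4 -0.5  1.6] [-0.13  0.1   0.06] [0.5874 0.0808 0.0554] 0.0128
0.5 6.1667 0.4945 [ 0.1 -2.9  2.1] [-0.54  0.    0.1 ] [0.5875 0.0804 0.0554] 0.0133
1.0 6.7167 0.9937 [ 1.7 -4.5 -0. ] [-1.06 -0.48  0.16] [0.5879 0.0799 0.0554] 0.0133
1.6 7.3417 1.5936 [ 4.6 -6.  -3.9] [-1.19 -1.02  0.14] [0.5885 0.0797 0.0555] 0.0132
2.2 7.9667 2.1934 [ 7.5 -5.7 -6.3] [-1.11 -1.49  0.04] [0.5892 0.0798 0.0555] 0.0127
2.6 8.4333 2.5938 [ 9.  -4.2 -6.7] [-0.82 -1.83  0.28] [0.5896 0.0802 0.0555] 0.0131
```

View pics/w3.png

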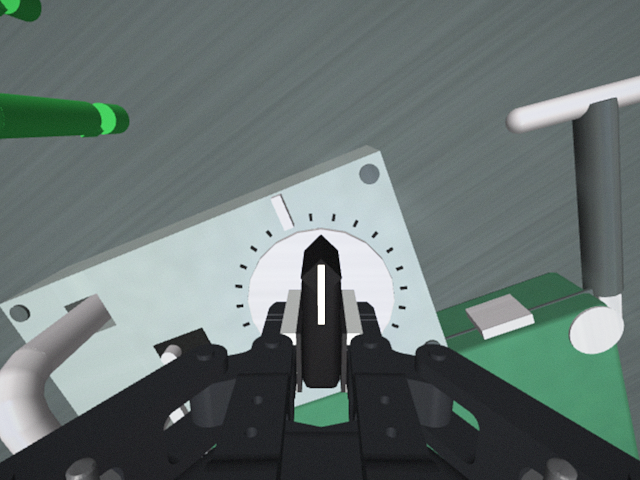

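The dial follows. The rib at (282,211) is about 0.37 rad further on, so I'll make fine steps now.

```bash
python3 - <<'E'
from h import *
q0=np.load('q0.npy')
a=2.8
while a<3.06:
    q=q0.copy();q[6]+=a;robot.move_joints(q);robot.pause(.15)
    tz=robot.get_wrist_torque();print(round(a,3),round(robot.get_clock(),2),(robot.get_qpos()-q0)[6].round(4),robot.get_force().round(1),tz.round(2),robot.get_tau()[6].round(2))
    if abs(tz[2])>.6: break
    a+=.1 if a<2.89 else .02
snap('wrist','w4');snap('top','t4');snap('scene','s4')
E
```

```text
2.8 8.99 2.7935 [ 9.9 -4.8 -7.3] [-0.84 -1.94  0.31] -0.33
2.9 9.39 2.8933 [ 8.9 -3.  -8.6] [-0.72 -1.9   0.05] -0.06
2.92 9.79 2.9132 [ 9.2 -3.8 -8.1] [-0.78 -1.93  0.02] -0.02
2.94 10.19 2.9332 [ 9.4 -2.8 -7.3] [-0.75 -1.86  0.02] -0.02
2.96 10.59 2.9532 [ 8.3 -3.7 -7.8] [-0.68 -1.9   0.02] -0.02
2.98 10.99 2.9732 [10.4 -4.  -8.4] [-0.69 -1.9  -0.01] -0.02
3.0 11.39 2.9932 [ 9.  -3.6 -7.9] [-0.7  -1.94  0.01] -0.02
3.02 11.79 3.0132 [ 9.5 -2.7 -8. ] [-0.62 -1.93  0.06] -0.02
3.04 12.19 3.0332 [ 9.8 -3.6 -8. ] [-0.62 -1.91  0.02] -0.02
```

View pics/w4.png

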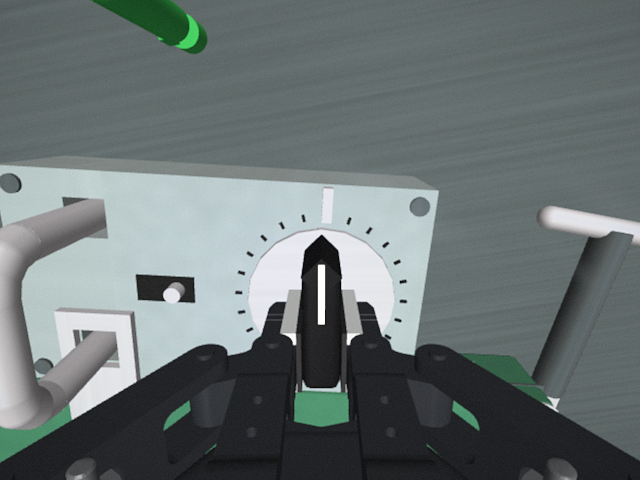

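The pointer now looks about 0.05 rad past the rib at (327,205). The stud at (174,292) has moved only part of the way towards the dial. I'll zoom in and measure.

```bash
python3 - <<'E'
from h import *
a=dict(np.load('pics/w1.npz'));b=dict(np.load('pics/w3.npz'));c=dict(np.load('pics/w4.npz'))
im=cv2.resize(c['px'][150:350,100:420],None,fx=2.5,fy=2.5,interpolation=cv2.INTER_CUBIC);cv2.imwrite('pics/w4z.png',im)
im=cv2.resize(b['px'][150:450,100:420],None,fx=2,fy=2,interpolation=cv2.INTER_CUBIC);cv2.imwrite('pics/w3z.png',im)
print('stud before',pt(a,250+504/3.3,130+308/3.3,.047).round(4),'after',pt(c,173,292,.047).round(4))
print('rib',pt(c,328,222,.05),pt(c,327,188,.05),'tip',pt(c,321,236,.079),pt(c,321,320,.079), 'line',pt(c,321,265,.079))
E
```

```text
stud before [0.57   0.0086 0.047 ] after [0.5738 0.0182 0.047 ]
rib [0.55370899 0.09003871 0.05      ] [0.54008531 0.09194792 0.05      ] tip [0.55056785 0.08770261 0.079     ] [0.58087469 0.08240054 0.079     ] line [0.56055276 0.08595579 0.079     ]
```

View pics/w4z.png

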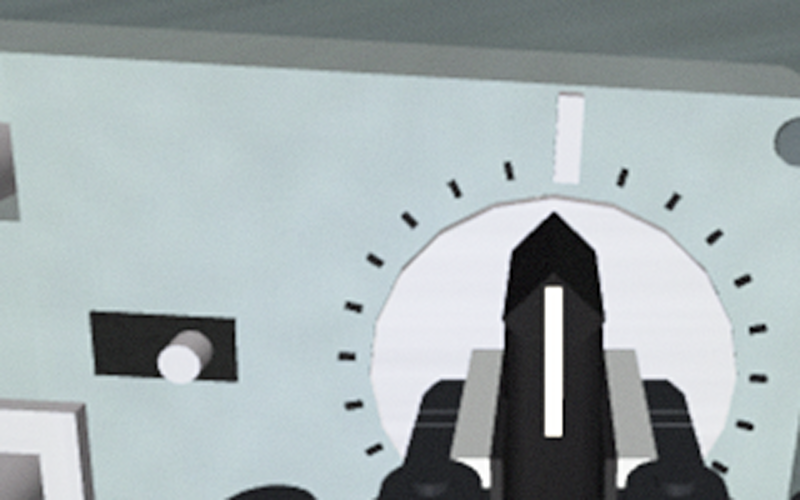

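View pics/w3z.png

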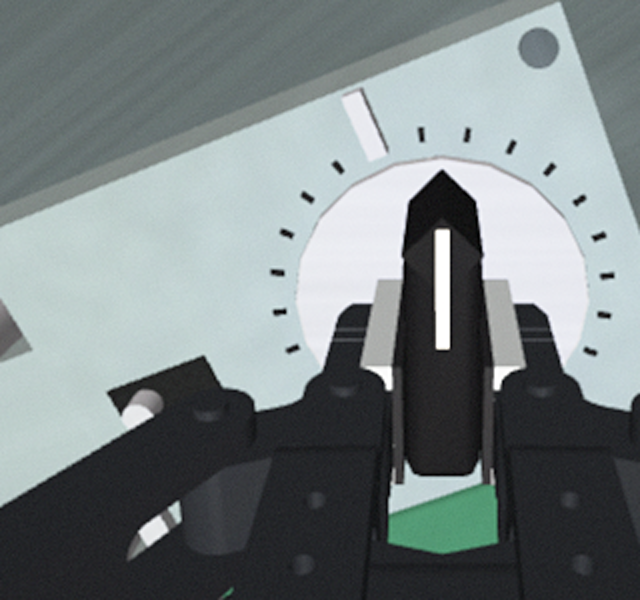

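```bash
python3 - <<'E'
from h import *
q0=np.load('q0.npy')
for a in(3.01,2.98,2.95,2.92,2.89,2.92,2.95,2.98):
    q=q0.copy();q[6]+=a;robot.move_joints(q);robot.pause(.1)
    tz=robot.get_wrist_torque();print(round(a,3),round(robot.get_clock(),2),(robot.get_qpos()-q0)[6].round(4),robot.get_force().round(1),tz.round(2),robot.get_tau()[6].round(2))
    if a==2.89: snap('wrist','w5a')
c=snap('wrist','w5')
im=np.hstack([cv2.resize(np.load(f'pics/{n}.npz')['px'][170:350,120:400],None,fx=1.4,fy=1.4,interpolation=cv2.INTER_CUBIC) for n in('w5a','w5')]);cv2.imwrite('pics/w5z.png',im)
E
```

```text
3.01 12.69 3.0031 [ 8.9 -4.3 -7.2] [-0.68 -1.86 -0.02] 0.01
2.98 13.04 2.9731 [10.  -3.3 -8.1] [-0.67 -1.86 -0.06] 0.01
2.95 13.39 2.9432 [ 9.1 -3.4 -7.7] [-0.69 -1.9  -0.04] 0.01
2.92 13.74 2.9131 [ 9.3 -3.8 -8.2] [-0.7  -1.91  0.02] 0.01
2.89 14.09 2.8832 [ 8.6 -3.7 -6.8] [-0.76 -1.93  0.08] -0.08
2.92 14.49 2.9132 [ 9.9 -3.4 -8.4] [-0.76 -1.9   0.05] -0.01
2.95 14.84 2.9432 [ 8.7 -3.8 -7.8] [-0.72 -1.87  0.08] -0.01
2.98 15.19 2.9732 [ 9.7 -3.4 -7.8] [-0.69 -1.92  0.04] -0.01
```

View pics/w5z.png

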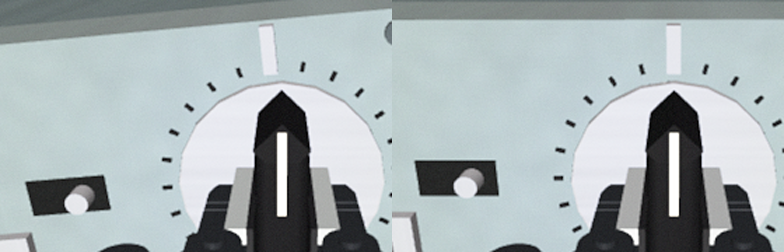

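```bash
python3 - <<'E'
from h import *
s=snap('scene','s5');t=snap('top','t5')
o=[]
for n in('s2','s5'):o.append(cv2.resize(np.load(f'pics/{n}.npz')['px'][245:285,255:365],None,fx=7,fy=7,interpolation=cv2.INTER_CUBIC))
cv2.imwrite('pics/s5z.png',np.vstack(o))
def stud(n,box):
    d=dict(np.load(f'pics/{n}.npz'));u0,v0,u1,v1=box
    return d
a=dict(np.load('pics/w3.npz'));c=dict(np.load('pics/w5.npz'))
for z in (.045,.052):
  print(z,'w3',pt(a,100+135/2,150+410/2,z)[:2],'w2',pt(dict(np.load('pics/w2.npz')),487,328,z)[:2],'w5',pt(c,120+(466-392)/1.4,170+184/1.4,z)[:2])
E
```

```text
0.045 w3 [0.57127429 0.00564024] w2 [0.56778798 0.00689032] w5 [0.5750667  0.01657719]
0.052 w3 [0.56929648 0.01102297] w2 [0.57201825 0.01007543] w5 [0.5723966  0.02031386]
```

View pics/s5z.png

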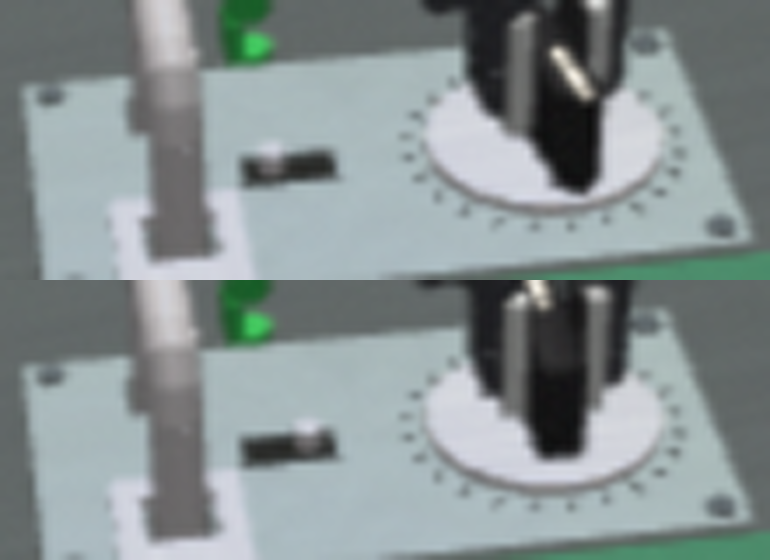

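The stud has moved about 10 mm towards the dial, so the bolt appears to be in. I'll test whether the dial really is locked.

```bash
python3 - <<'E'
from h import *
q0=np.load('q0.npy')
for a in(3.04,3.07,3.10,3.13):
    q=q0.copy();q[6]+=a;robot.move_joints(q);robot.pause(.1)
    tz=robot.get_wrist_torque();print(a,round(robot.get_clock(),2),(robot.get_qpos()-q0)[6].round(4),tz.round(2),robot.get_tau()[6].round(2))
    if abs(robot.get_tau()[6])>.3: break
snap('wrist','w6');
q=q0.copy();q[6]+=2.978;robot.move_joints(q);robot.pause(.1)
print(robot.get_wrist_torque(),robot.get_tau()[6])
snap('wrist','w7');
im=np.hstack([cv2.resize(np.load(f'pics/{n}.npz')['px'][170:350,120:400],None,fx=1.4,fy=1.4,interpolation=cv2.INTER_CUBIC) for n in('w6','w7')]);cv2.imwrite('pics/w6z.png',im)
E
```

```text
3.04 15.69 3.0332 [-0.64 -1.9   0.09] -0.0
3.07 16.04 3.0631 [-0.57 -1.9  -0.01] 0.06
3.1 16.39 3.0929 [-0.58 -1.83 -0.15] 0.21
3.13 16.74 3.1228 [-0.47 -1.73 -0.41] 0.38
[-0.68842224 -1.93376982  0.0061984 ] -0.01757143414579332
```

View pics/w6z.png

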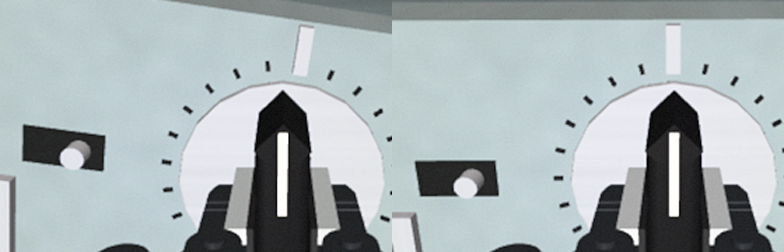

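It's centred on the rib, with a symmetric restoring torque and the stud fully over. Next I'll release the dial and look at the dial, stud and shackle.

```bash
python3 - <<'E'
from h import *
robot.move_gripper(.05,40)
p=robot.get_position()
robot.servo_line([p[0],p[1],.13],.12)
robot.move_pose([.575,.045,.22],down(-.2317+np.pi/2))
print(robot.get_position(),robot.get_clock(),robot.get_qpos());snap('wrist','w8')
robot.move_pose([.564,-.0135,.20],down(-.2317+np.pi/2))
print(robot.get_position(),robot.get_clock(),robot.get_qpos());snap('wrist','w9');snap('top','t9')
im=np.hstack([cv2.resize(np.load(f'pics/{n}.npz')['px'],None,fx=.62,fy=.62,interpolation=cv2.INTER_AREA) for n in('w8','w9')]);cv2.imwrite('pics/w89.png',im)
E
```

```text
[0.5749723  0.0447241  0.22024582] 18.9083 [-0.73295057  0.44177737  0.80610109  1.75485166 -0.35490174  1.09642697
  1.52859742]
[ 0.56265023 -0.01453327  0.19820217] 19.3167 [-0.63567002  0.44388686  0.8010544   1.81307174 -0.36389934  1.04241069
  1.64207762]
```

View pics/w8.png

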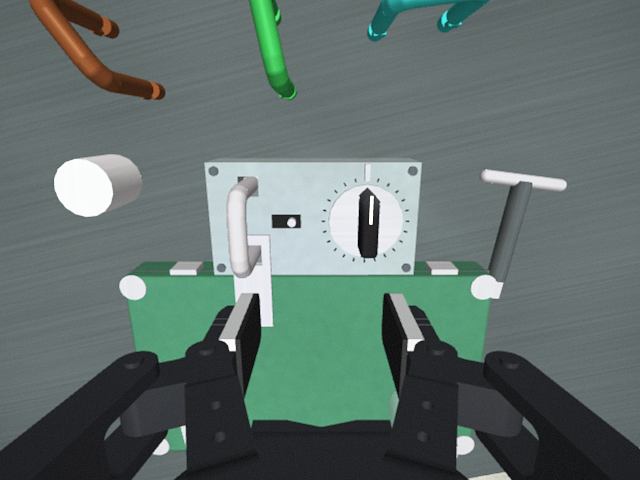

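View pics/w9.png

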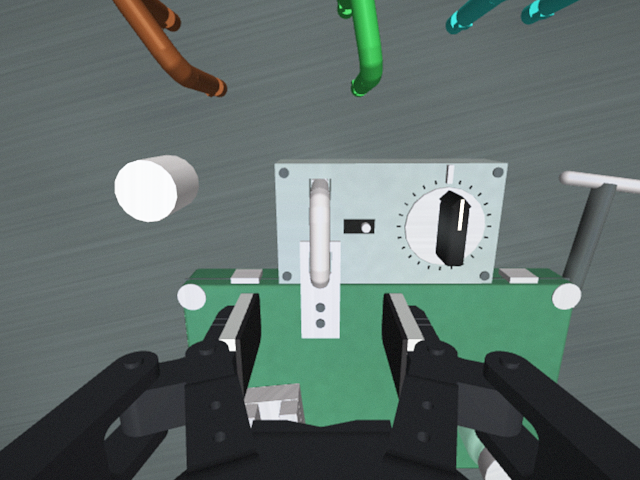

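```bash
python3 - <<'E'
from h import *
o=[]
for n,(u,v) in(('w8',(190,155)),('w9',(265,155))):o.append(cv2.resize(np.load(f'pics/{n}.npz')['px'][v:v+150,u:u+100],None,fx=4,fy=4,interpolation=cv2.INTER_CUBIC))
cv2.imwrite('pics/w89z.png',np.hstack(o))
for n,us in(('w8',[(240,v) for v in(195,215,235,255)]),('w9',[(319,v) for v in(195,215,235,255)])):
    d=dict(np.load(f'pics/{n}.npz'))
    for u,v in us:
        zr=d['z'][v,u-14:u+15];print(n,v,pt(d,u,v).round(4))
E
```

```text
w8 195 [ 0.5358 -0.0056  0.0926]
w8 215 [ 0.5489 -0.0084  0.0985]
w8 235 [ 0.5625 -0.0119  0.1014]
w8 255 [ 0.5776 -0.0168  0.0996]
w9 195 [ 0.5326 -0.0086  0.0914]
w9 215 [ 0.544  -0.0113  0.1001]
w9 235 [ 0.5569 -0.0144  0.1012]
w9 255 [ 0.5697 -0.0175  0.1033]
```

View pics/w89z.png

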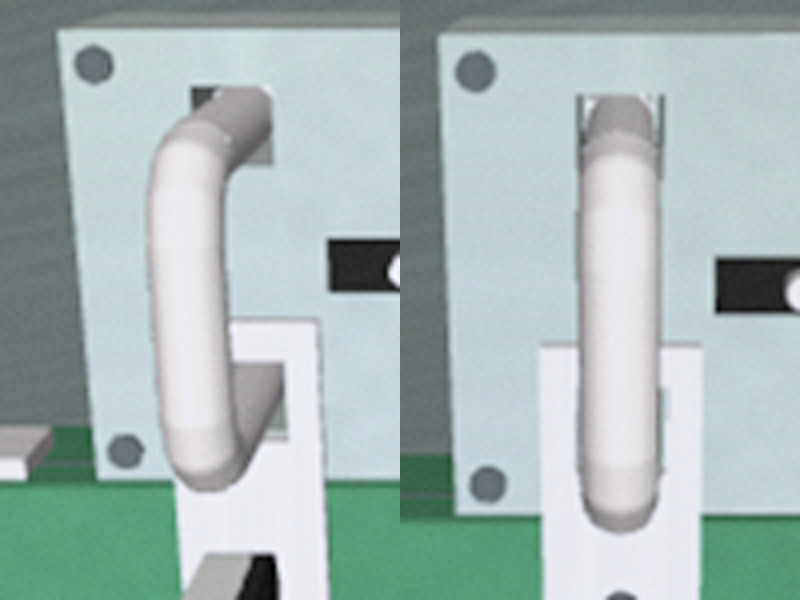

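```bash
python3 - <<'E'
from h import *
a=dict(np.load('pics/w8.npz'));b=dict(np.load('pics/w9.npz'))
yaw=-.2317;R=np.array([[np.cos(yaw),-np.sin(yaw)],[np.sin(yaw),np.cos(yaw)]])
O=np.array([.5765,.0335])
L=lambda p:(R.T@(p[:2]-O)*1000).round(1)
for z in(.085,.09,.095,.1):
    print(z,'w8',L(pt(a,238,230,z)),'w9',L(pt(b,320,230,z)))
z=.095
print('ends w8',L(pt(a,190+190/4,155+140/4,z)),L(pt(a,190+208/4,155+480/4,z)))
print('ends w9',L(pt(b,265+220/4,155+140/4,z)),L(pt(b,265+220/4,155+520/4,z)))
print('dial skirt',L(pt(a,366,220,.049)),L(pt(b,444.5,226.5,.049)),'rib',L(pt(a,368,173,.05)),L(pt(b,450,174,.05)))
print('sock w9 near/far', L(pt(b,265+220/4,155+130/4,.045)))
E
```

```text
0.085 w8 [ -2.4 -52.3] w9 [ -7.2 -50.5]
0.09 w8 [ -3.8 -51.2] w9 [ -8.5 -50.5]
0.095 w8 [ -5.1 -50. ] w9 [ -9.9 -50.5]
0.1 w8 [ -6.5 -48.9] w9 [-11.2 -50.5]
ends w8 [-34.7 -48.5] [ 30.4 -49.3]
ends w9 [-36.9 -50.4] [ 30.3 -50.6]
dial skirt [-1.3 49.5] [-0.1 48.7] rib [-41.3  49.6] [-41.8  48.8]
sock w9 near/far [-30.9 -50.6]
```

Two views put the crown axis at about 0.094 m, with its middle at (0.564, -0.015). Now I'll grasp it.

```bash
python3 - <<'E'
from h import *
C=[.5638,-.0150];o=down(-.2317+np.pi/2)
robot.servo_line([*C,.125],.12,o);robot.pause(.2)
robot.servo_line([*C,.077],.06,o);robot.pause(.2)
print(robot.get_force().round(1),robot.get_position())
robot.move_gripper(0,70);robot.pause(.2)
print(robot.get_clock(),robot.get_gripper_width(),robot.get_force().round(1),robot.get_wrist_torque().round(2),robot.get_position())
snap('wrist','w10');snap('scene','s10')
p=np.array(robot.get_position())
for dz in(.002,.004,.006,.009):
    robot.servo_line([C[0],C[1],.077+dz],.03,o);robot.pause(.1)
    f=robot.get_force();print(dz,robot.get_position().round(4),f.round(1),robot.get_gripper_width())
    if np.linalg.norm(f)>25:break
snap('scene','s11')
E
```

```text
[ 0.4 -0.2 -0.5] [ 0.56403972 -0.01499938  0.07735818]
22.175 0.011605179237838405 [-1.2  0.3  5.9] [0.08 0.3  0.04] [ 0.56388303 -0.01500265  0.07723451]
0.002 [ 0.5636 -0.0149  0.0787] [ 0.7 -0.4 -1.9] 0.011663431823538519
0.004 [ 0.5638 -0.015   0.081 ] [-0.1 -0.2 -2.8] 0.011546313968464665
0.006 [ 0.5639 -0.015   0.0831] [-0.1  0.9 -2.5] 0.011877058243480901
0.009 [ 0.5638 -0.015   0.0861] [ 0.   0.8 -3.2] 0.011918765555983762
```

View pics/w10.png

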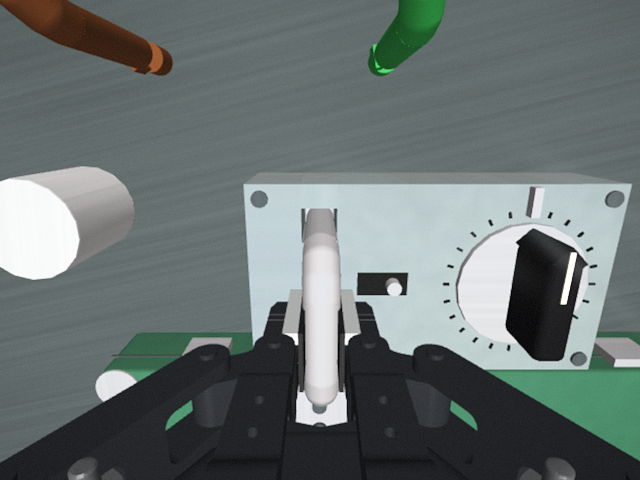

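The shackle is centred in the pads at (321,320). It has come past the 3 mm locked limit with only its weight on the wrist (about 3 N), so it's free. I'll lift it.

```bash
python3 - <<'E'
from h import *
C=[.5638,-.0150];o=down(-.2317+np.pi/2)
for z in(.105,.135,.219):
    robot.servo_line([*C,z],.07,o);print(robot.get_position().round(4),robot.get_force().round(1))
robot.pause(.6)
print(robot.get_clock(),robot.get_gripper_width(),robot.get_force().round(1),robot.get_wrist_torque().round(2),robot.get_qvel().round(3))
snap('wrist','w12');snap('scene','s12');snap('top','t12')
E
```

```text
[ 0.5642 -0.0149  0.1056] [-0.7  0.3 -3.2]
[ 0.5639 -0.0148  0.1352] [-0.9 -0.5 -2.4]
[ 0.5635 -0.0149  0.2185] [-0.3 -0.5 -2.5]
26.675 0.011820918934125787 [ 0.4 -0.1 -2. ] [-0.03  0.02  0.03] [-0.001  0.     0.     0.001 -0.    -0.    -0.001]
```

View pics/s12.png

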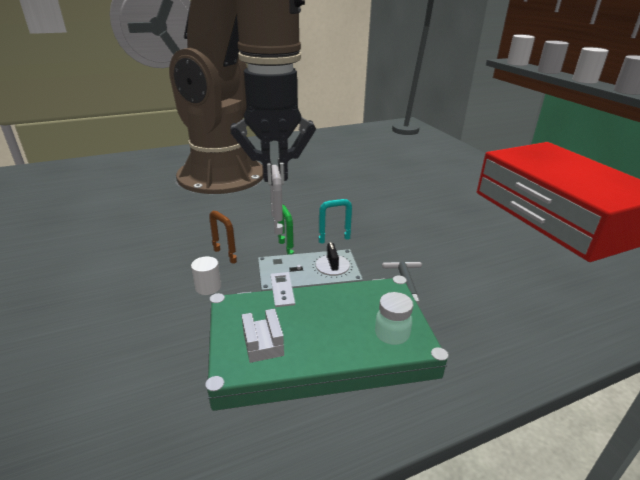

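View pics/w12.png

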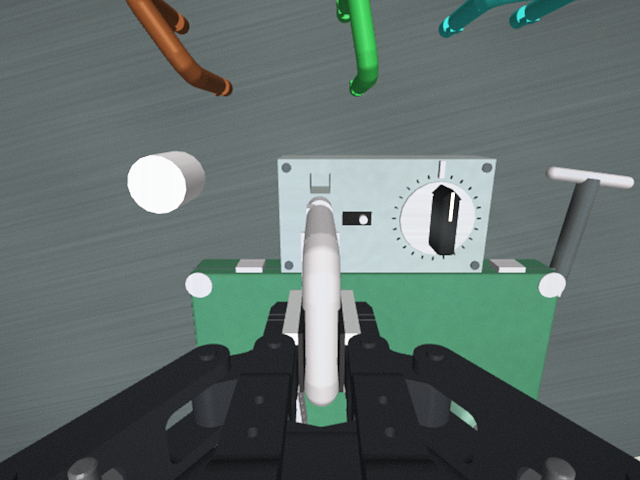

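```bash
python3 - <<'E'
from h import *
s=dict(np.load('pics/s12.npz'));t0=dict(np.load('pics/top0.npz'));t=dict(np.load('pics/t12.npz'))
cv2.imwrite('pics/s12z.png',cv2.resize(s['px'][150:250,240:320],None,fx=6,fy=6,interpolation=cv2.INTER_CUBIC))
# predicted far leg: top/bottom if upright
yaw=-.2317;e=np.array([np.cos(yaw),np.sin(yaw),0]);c=np.array([.5635,-.0149,.2365])
for k in(1,-1):print(k,proj(s,c+.03*k*e),proj(s,c+.03*k*e-[0,0,.092]))
for v in range(175,235,8):
    for u in(276,278,280):pass
    print(v,[pt(s,u,v).round(3).tolist() for u in(275,278)])
df=np.abs(t['px'].astype(int)-t0['px']).max(2)
cv2.imwrite('pics/diff.png',np.clip(df*4,0,255).astype(np.uint8))
E
```

```text
1 [277.26349336 180.04072443] [279.49262069 231.16435164]
-1 [273.80087656 165.05361318] [276.11133219 213.89916173]
175 [[0.585, -0.023, 0.242], [0.586, -0.018, 0.242]]
183 [[0.597, -0.027, 0.234], [0.598, -0.022, 0.234]]
191 [[0.6, -0.029, 0.222], [0.601, -0.024, 0.222]]
199 [[0.598, -0.029, 0.208], [0.602, -0.025, 0.209]]
207 [[0.597, -0.029, 0.193], [0.6, -0.025, 0.194]]
215 [[0.598, -0.03, 0.18], [0.601, -0.026, 0.18]]
223 [[0.598, -0.03, 0.165], [1.192, -0.213, 0.521]]
231 [[0.596, -0.031, 0.149], [0.602, -0.027, 0.152]]
```

View pics/s12z.png

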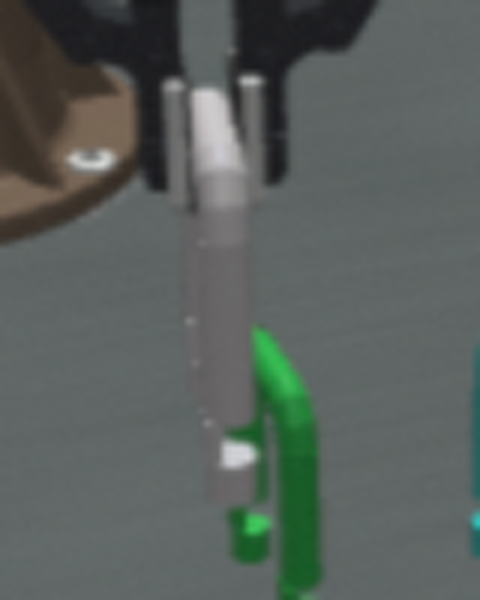

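View pics/t12.png

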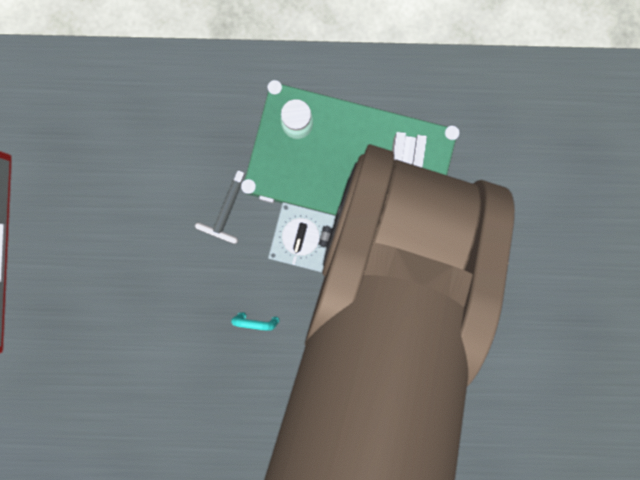

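View pics/diff.png

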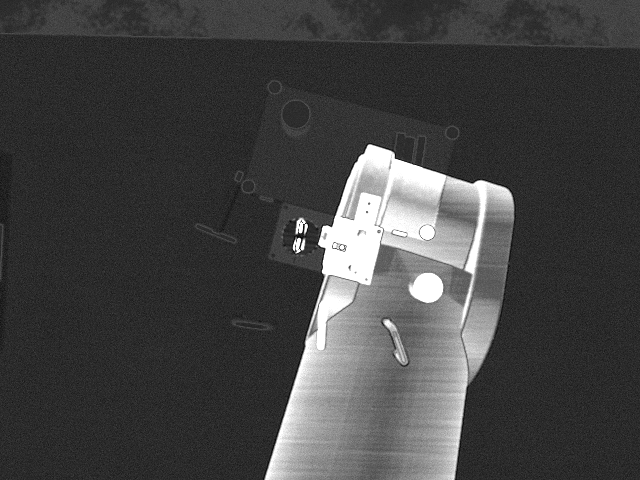

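The shackle is upright: the leg's x stays within about 4 mm over 70 mm, and its end is at (278,234), z ≈ 0.145. The bystanders that can be compared haven't moved. I'll hand in.

```bash
python3 - <<'E'
from h import *
s0=dict(np.load('pics/scene0.npz'))['px'];s=dict(np.load('pics/s12.npz'))['px']
for n,(u0,v0,u1,v1) in dict(stub=(188,252,225,298),vee=(238,305,288,362),jar=(370,290,416,345),key=(380,258,425,302)).items():
    print(n,np.abs(s[v0:v1,u0:u1].astype(int)-s0[v0:v1,u0:u1]).mean().round(2))
print(robot.get_clock(),robot.get_gripper_width(),robot.get_force().round(1))
robot.close_job()
E
```

```text
stub 4.14
vee 4.84
jar 4.68
key 4.35
26.825 0.011626977745204095 [-0.3 -0.1 -1.6]
the job is handed in; nothing more can be done
```

The job is handed in at about 27 s. The arm is holding the shackle still and upright, with its leg ends about 10 cm above the lock top.

- **Dial:** I turned it about 2.97 rad anticlockwise until the pointer lined up with the index rib. The stud moved about 10 mm towards the dial, against the 11 mm stated. The dial did not feel rigidly locked: it had about ±0.07 rad of free play, then a restoring torque at the one side I tested afterwards. I left it centred on the rib.
- **Shackle:** I gripped the crown at 70 N and pulled it straight up 142 mm. The only load was 2–3 N, about its own weight. The last scene picture put the leg ends at z ≈ 0.145 m, and the shackle upright to within about 3°.
- **Bystanders:** the chuck key, bar stub, jar and vee block look the same before and after in the scene camera, apart from a uniform image-noise difference. The arm hides the bar stub and part of the vee block in the top view, so I could not confirm those two there.

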